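# Shift the bench lathe into low gear

## Robot

A 7-joint arm with a two-finger parallel gripper is mounted at the origin on the work surface. World frame = base frame: x ahead of the robot, y to its left, z up, the work surface at z = 0. Lengths are in mm, angles in rad, forces in N, time in s.
With the tool pointing down it reaches from about 400 to 850 mm from the base axis. Payload 10.4 kg.
Tool frame: the origin (TCP) lies at the very end of the fingers, on their centre line; the grasp point (between the pads) lies 19 mm behind it; y points along the fingers, z is the direction in which the jaws open and shut, and the axes are right-handed (so a half turn about y gives the same grasp; the last joint's range is limited). The gripper opens to 85 mm and grips with 20 to 120 N. Pads are 22 mm wide; open, the fingers measure 114 mm over their backs; the gripper's body (76 mm by 85 mm) begins 54 mm behind the grasp point. The pads swing forward as they close: fully open they stand 13 mm farther back than shut.
Start: joints at [1.327, 0.332, -0.065, 1.46, 0.022, 1.35, -0.088], TCP at [136.902, -609.844, 231.338] pointing down, gripper open.
Joint ranges: [-2.6, 2.6], [-0.5, 2.12], [-1.47, 1.34], [0.16, 2.42], [-1.27, 4.41], [0.06, 2.06], [-2.6, 2.6]. Speed limits (rad/s): [2.22, 2.22, 2.79, 2.79, 3.14, 3.14, 3.14].

## Interface

Orientations are given as [roll, pitch, yaw] about the fixed x, y, z axes, in that order (R = Rz(yaw) Ry(pitch) Rx(roll)).
In Python, from workcell import sensors, read_camera, camera_params, ticket gives the robot as it stands.
- The arm moves only by the shell command python3 -m jog 'ROWS' [OPENING] [FORCE]. ROWS is JSON, a list that holds one entry, the list of rows, each a list of 6 numbers: the shift along the tool's x, y, z in mm, then the turn, a rotation vector about the tool's x, y, z in degrees. A call has 1 to 12 rows; each row shifts and turns the pose as measured when the row begins, along the tool's axes as they then stand; what a row does not reach is not made up. A row lasts 1/10 s, in which the tool goes at most 50 mm and 8.59 degrees, less where a joint would pass 70% of its speed; a pose out of reach is approached as far as the arm can. A call is refused whole if a number of a shift passes 50 or a number of a turn 8.59, either way. A call with a gripper value outside its range is refused whole. OPENING is the finger opening in mm, from 0 to 85.4, set as the call begins (- or left out, the last holds). The fingers move at their own pace and stop on an object; FORCE is the grip in N (left out, the last holds). Time passes only in rows, so rows that do not move let the fingers close. It gives the time, the measured TCP pose, the force and the opening at its end, in the units of the state.
- sensors.sense(): the state, without advancing time (a new reading comes with each control period).
- read_camera(name): name is "side" or "top"; returns (picture, depth): 400x640x3 uint8, red, green, blue; 400x640 float32, mm along the optical axis (not along the pixel's ray), 0 where there is no reading.
- camera_params(name): a dict with "fx", "fy", "cx", "cy" (pixels), "k1" (the pictures are not rectified: a ray, as slopes to the right and down, at radius r is drawn at 1 + k1 r^2 times it, then the intrinsics apply), "pose" (4x4, takes a point from camera to world coordinates). Camera axes: x right, y down, z forward; pixel columns grow to the right and rows downward; lengths in mm; the calibration is good to about 2 mm. A picture is of the moment at which its call begins. camera_params takes no time and is no camera call.
- ticket.close_job(): hands the job in, once; it reports no verdict.
The state is a dict: "time_s": time; "joint_pos": joint angles; "joint_velocities": joint speeds; "tau": joint torques, N m; "tool_pos": TCP position; "tcp_rot": TCP orientation; "force": force on the tool from outside, world axes, zero at the start; "wrist_torque": the same for the moment, N m; "grip_width": finger opening in mm.
Only numpy, scipy, OpenCV 4.12 (cv2) and the standard library are available. Lean on these libraries where they do the work, as an engineer would, in place of code of your own. Each camera call takes 0.05 s, during which the arm holds its last target.

## Task

The bench lathe was left in a fast gear, its ball-topped gear lever in the far slot of the handwheel-side lane. Shift it into low for roughing the square chair-leg blank: push the lever with the fingers out of gear, across the H-shaped gate and into the far slot (away from the robot) of the tailstock-side lane, fully home to its end, and leave it there. Only push: never take the ball or stem between the fingers, do not force the lever against the gate, and leave the glue bottle, the tin and the gouge where they are.

Things in the scene. Friction and masses are not known exactly. Their poses are not given: they have to be found in the camera images.
- gate_middle (a point): Middle of the H gate's crossbar on the top face of the steel gate plate (92 x 90 mm), 235 mm above the bench. Fixed to the lathe and turns with it: x points across the lathe, away from the robot; y along the lathe towards the handwheel; z up. Two lanes run along x, at y = +12 mm (handwheel side) and y = -12 mm (tailstock side), joined at x = 0 by a crossbar 16 mm wide.
- far_tongue (a point): Tip, on the plate's top, of the far one of two steel tongues (8 mm wide, y = 0, corners slightly rounded) that part the lanes from 8 mm either side of gate_middle outward; the near tongue mirrors it. The lever changes lanes only with its stem between the tips: within about 3 mm of x = 0 at the plate, 7 mm at the ball. Elsewhere a sideways push jams the stem on a tongue.
- low_slot (a point): Where the middle of the lever's stem passes the plate's top when it is fully home in low: the +x end of the lane on the tailstock side, 17.5 mm from the crossbar; fixed to the lathe, same axes as gate_middle.
- spindle_nose (a point): End of the spindle, 150 mm up, on the headstock's -y side, where it drives a 40 mm square wooden blank; the tailstock holds the blank's other end, further to -y. The lathe is grey, fixed, 700 mm long: headstock under the gate (160 x 200 mm, flat top 195 mm up), handwheel at its +y end, motor behind. The gate stands on a 98 mm square tower, 40 mm above the headstock; only the lever is taller.
- knob (a point): Centre of the black ball (34 mm diameter) on top of the lever, 125 mm from the lever's pivot, which is 53 mm straight below gate_middle. Lever upright: ball 72 mm above the plate. From the pivot, in gate_middle's axes, it lies at x = 125 sin(shift), y = -125 cos(shift) sin(lane), z = 125 cos(shift) cos(lane) mm.
- stem (a point): Point on the middle of the lever's bare steel stem (10 mm diameter), 37 mm below the ball's centre along the lever.
- lane (a joint): Sideways lean of the lever, rad: negative towards the handwheel (about -0.235 = middle of that lane, where it starts), positive towards the tailstock (+0.235 = middle of that lane); stops at +-0.26. Held by friction only: about 4 N at the ball moves it, and it stays where it is left.
- shift (a joint): Fore-and-aft lean of the lever, rad: 0 = on the crossbar (neutral), positive away from the robot, stop at +0.33 (fully home in the far slots), -0.33 in the near slots. It starts anywhere from 0.19 to 0.32, in gear. Held by friction only: about 4 N at the ball moves it, and it stays where it is left.
- glue_middle (a point): Half-way up a loose white glue bottle, 56 mm across and 150 mm tall, on the bench past the handwheel. Leave it.
- tin_middle (a point): Half-way up a loose flat metal tin, 76 mm across and 34 mm tall, on the bench in front of the headstock. Leave it.
- gouge_middle (a point): Middle of a loose turning gouge, 420 mm long and 34 mm tall with a wooden handle, lying on the bench along the front of the lathe. Leave it.

How it is judged (in metres and radians):
At the end, for the whole second after the job is handed in: The lever rests in the far slot of the tailstock-side lane (lane above 0.16 rad), home to within about 7 mm at the ball of its end stop (shift above 0.27 of 0.33 rad), at rest, and the bottle, tin and gouge are within 30 mm of where they stood (value of joint lane above 0.16 rad and value of joint shift above 0.27 rad and velocity of joint lane between -0.05 and 0.05 rad/s and velocity of joint shift between -0.05 and 0.05 rad/s and distance of each of glue_middle, tin_middle, gouge_middle from where it was at the start of the episode below 0.03 m); the robot touches nothing.
It fails at once if the ball or the stem is taken between the fingers (distance between the grasp point and knob below 0.017 m or distance between the grasp point and stem below 0.008 m).
It fails at once if the lever is forced (over 60 N on it) (contact force between the fingers and shift above 60 N).
It fails at once if the glue bottle is moved or lifted more than 30 mm (distance of glue_middle from where it was at the start of the episode above 0.03 m).
It fails at once if the tin is moved or lifted more than 30 mm (distance of tin_middle from where it was at the start of the episode above 0.03 m).
It fails at once if the gouge is moved or lifted more than 30 mm (distance of gouge_middle from where it was at the start of the episode above 0.03 m).
It also fails if it takes over 51 s, if anything falls off the work surface, if the arm or the gripper's body presses on something with over 40 N, if the wrist force passes 120 N, or if a joint passes its speed limit or range.

## Working session

There is one attempt and no reset: what is moved stays moved. The work goes in short steps, Python scripts to look and compute and a shell command to move; the robot and the scene stay as the last step left them, time stands still between calls to the robot, and variables do not carry over. Pictures are saved under pics/ and viewed, and the job is handed in when it is done.

```bash
mkdir -p pics
cat > h.py <<'E'
import numpy as np, cv2, pickle
from workcell import sensors, read_camera, camera_params, ticket
def snap(n,tag):
    p,d=read_camera(n); cv2.imwrite(f'pics/{tag}.png',p[:,:,::-1]); np.savez(f'{tag}.npz',p=p,d=d); return p,d
def world(n,d,u,v,depth=None):
    c=camera_params(n)
    K=np.array([[c['fx'],0,c['cx']],[0,c['fy'],c['cy']],[0,0,1.]])
    q=cv2.undistortPoints(np.array([[[u,v]]],float),K,np.array([c['k1'],0,0,0.]))[0,0]
    z=depth if depth else float(d[int(round(v)),int(round(u))])
    return (np.array(c['pose'])@np.array([q[0]*z,q[1]*z,z,1]))[:3]
E
python3 - <<'E'
from h import *
for n in('side','top'):
    snap(n,n+'0'); print(n,camera_params(n))
print(sensors.sense())
E
```

```text
side {'fx': 430.1596518747122, 'fy': 430.1596518747122, 'cx': 315.11041661680923, 'cy': 200.2386637940723, 'k1': -0.11320321948007017, 'pose': array([[-9.78916738e-01, -1.32803540e-01,  1.55194201e-01,
         3.87785615e+02],
       [-2.02894603e-01,  5.44514935e-01, -8.13841057e-01,
         8.05014520e+02],
       [ 2.35754130e-02, -8.28170698e-01, -5.59979905e-01,
         7.49145251e+02],
       [ 0.00000000e+00,  0.00000000e+00,  0.00000000e+00,
         1.00000000e+00]])}
top {'fx': 397.25018591301085, 'fy': 397.25018591301085, 'cx': 320.7020626084457, 'cy': 200.5067210033278, 'k1': -0.05183612385907063, 'pose': array([[ 1.91257321e-02, -9.89417561e-01,  1.43830092e-01,
         3.77256978e+02],
       [-9.99662612e-01, -1.63951823e-02,  2.01459787e-02,
         2.95286996e+01],
       [-1.75746645e-02, -1.44166872e-01, -9.89397314e-01,
         1.24028925e+03],
       [ 0.00000000e+00,  0.00000000e+00,  0.00000000e+00,
         1.00000000e+00]])}
{'time_s': 0.1, 'joint_pos': array([ 1.32738118,  0.33284646, -0.06469423,  1.46085275,  0.02159828,
        1.34994388, -0.08849238]), 'joint_velocities': array([-4.41669872e-04, -2.18488778e-03, -7.93933383e-04, -2.31346513e-03,
        2.05341224e-03, -9.54278970e-05,  1.74339804e-03]), 'tau': array([ 1.37224513e-03, -6.26748419e+01,  4.93251008e-02, -3.92433965e+01,
        1.65274716e-02,  6.85714855e-03,  3.56114788e-05]), 'tool_pos': array([ 136.80686254, -609.48428689,  230.57408791]), 'tcp_rot': array([-1.57214999e+00, -6.23798389e-05, -2.92075656e+00]), 'force': array([0.7699942 , 0.02889172, 0.24936656]), 'wrist_torque': array([-0.03706786, -0.00080112, -0.01244401]), 'grip_width': 85.44708580570398}
```

View pics/side0.png

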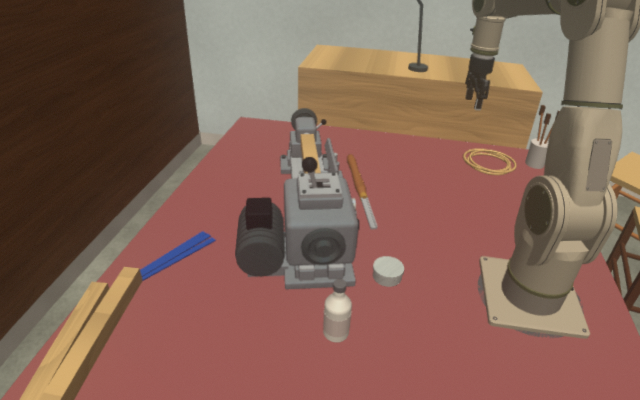

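View pics/top0.png

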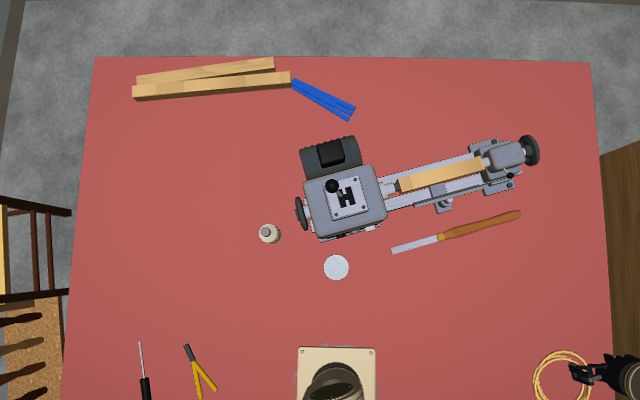

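Run:
```python
import cv2
a=cv2.imread('pics/top0.png')[150:260,285:405]; cv2.imwrite('pics/t0c.png',cv2.resize(a,None,fx=5,fy=5,interpolation=cv2.INTER_CUBIC))
a=cv2.imread('pics/side0.png')[140:230,270:370]; cv2.imwrite('pics/s0c.png',cv2.resize(a,None,fx=6,fy=6,interpolation=cv2.INTER_CUBIC))
```

```text
(no output)
```

View pics/t0c.png

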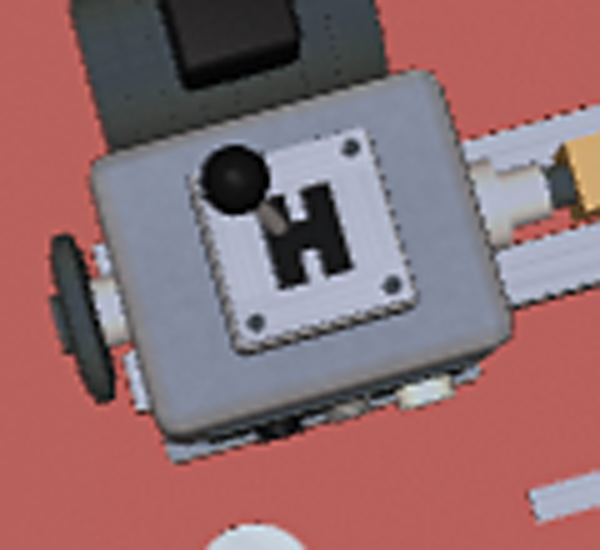

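View pics/s0c.png

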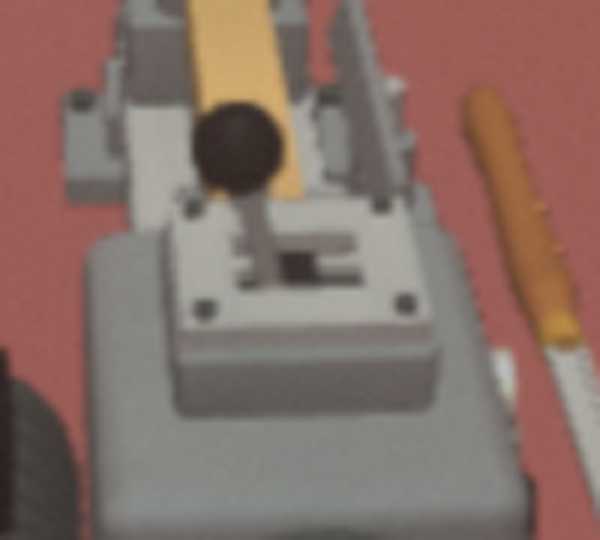

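```bash
cat >> h.py <<'E'
def proj(n,P):
    c=camera_params(n);T=np.linalg.inv(np.array(c['pose']))
    K=np.array([[c['fx'],0,c['cx']],[0,c['fy'],c['cy']],[0,0,1.]])
    P=np.asarray(P,float).reshape(-1,3)
    return cv2.projectPoints(P,cv2.Rodrigues(T[:3,:3])[0],T[:3,3],K,np.array([c['k1'],0,0,0.]))[0][:,0]
def plane(n,u,v,z):
    a=world(n,None,u,v,1.);o=np.array(camera_params(n)['pose'])[:3,3]
    return o+(a-o)*(z-o[2])/(a[2]-o[2])
def ortho(n,img,x0,y0,z,half=75,s=4):
    # up = +x world, right = -y world
    N=int(2*half*s)
    r,c=np.mgrid[0:N,0:N]
    P=np.stack([x0+half-r/s,y0+half-c/s,np.full(r.shape,z)],-1)
    m=proj(n,P).reshape(N,N,2).astype(np.float32)
    return cv2.remap(img,m[...,0],m[...,1],cv2.INTER_CUBIC)
E
python3 - <<'E'
from h import *
g=plane('top',285+307/5-.4,150+235/5-.4,235);print(g)
x0,y0=round(g[0]),round(g[1])
for n in('top','side'):
    d=np.load(n+'0.npz'); o=ortho(n,d['p'],x0,y0,235,60,5); cv2.imwrite(f'pics/o_{n}.png',o[:,:,::-1])
print(x0,y0)
d=np.load('top0.npz')['d'];print(world('top',d,285+330/5,150+230/5),world('top',d,285+370/5,150+200/5), world('top',d,285+236/5,150+178/5))
d=np.load('side0.npz')['d'];print(world('side',d,270+240/6,140+148/6))
E
```

```text
[534.57135464 -14.54879309 235.        ]
535 -15
[537.95173115 -27.89906234 224.78893106] [551.84573126 -47.52204234 237.31976462] [547.62353689  21.85475209 316.26388057]
[547.42234595  36.12128202 307.71655746]
```

```bash
python3 -c "
import cv2,numpy as np
a=cv2.imread('pics/o_top.png');b=cv2.imread('pics/o_side.png')
cv2.imwrite('pics/ob.png',cv2.resize(np.hstack([a,b]),(800,400)))"
```

```text
(no output)
```

View pics/o_top.png

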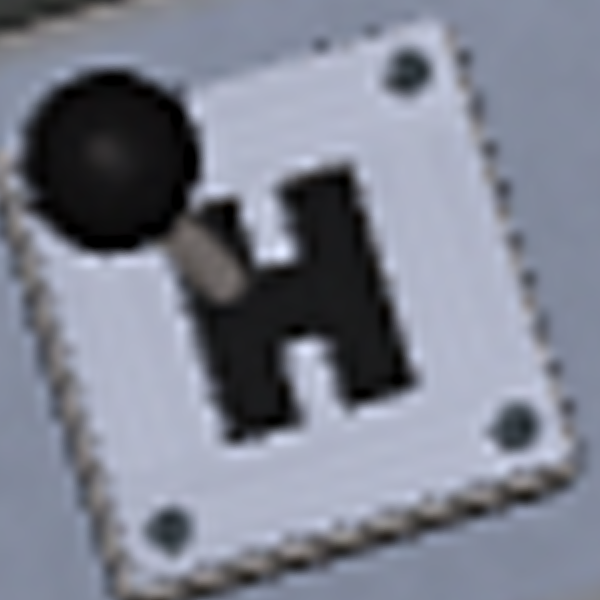

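View pics/o_side.png

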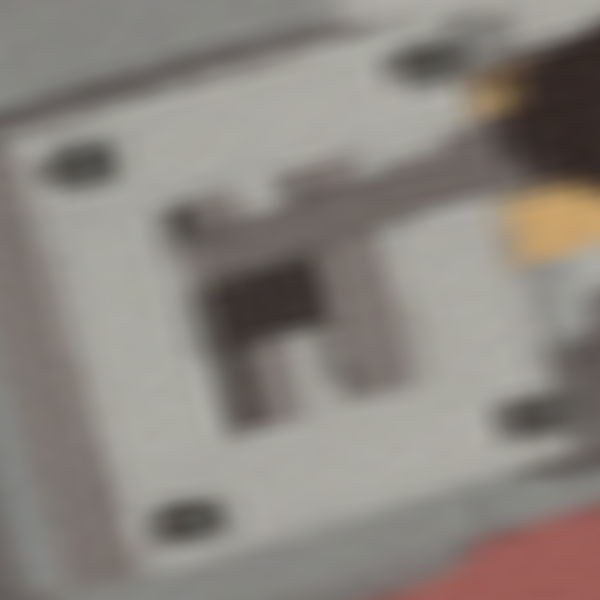

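```bash
cat >> h.py <<'E'
G=np.array([535,-13.3,235.]);YAW=np.radians(16.5)
RG=np.array([[np.cos(YAW),-np.sin(YAW),0],[np.sin(YAW),np.cos(YAW),0],[0,0,1]])
def gl(p): return RG.T@(np.asarray(p)-G)
def gw(p): return G+RG@np.asarray(p,float)
def lev(s,l,r=125): return gw(np.array([r*np.sin(s),-r*np.cos(s)*np.sin(l),r*np.cos(s)*np.cos(l)-53]))
def fit(top=None,side=None):
    from scipy.optimize import least_squares
    def f(q):
        K=lev(*q);r=[]
        if top is not None:r+=list(proj('top',K)[0]-top)
        if side is not None:r+=list(proj('side',K)[0]-side)
        return np.array(r)
    s=least_squares(f,[0.1,0]);return s.x,s.fun
E
python3 - <<'E'
from h import *
t=(331.6,185.6);s=(309.4,164.1)
print(fit(t,s));print(fit(t),fit(None,s));q=fit(t,s)[0];print(lev(*q),gl(lev(*q)))
d=sensors.sense()
from scipy.spatial.transform import Rotation as R
print(R.from_euler('xyz',d['tcp_rot']).as_matrix())
E
```

```text
(array([ 0.20661738, -0.24773584]), array([ 0.17795167, -0.23478353,  0.20519702,  0.28439377]))
(array([ 0.20311823, -0.25230083]), array([0.00000000e+00, 5.68434189e-14])) (array([ 0.20964022, -0.23976565]), array([-1.13686838e-13,  1.42108547e-13]))
[551.06753286  22.74711287 300.60623947] [25.64380079 29.99925732 65.60623947]
[[-9.75714646e-01 -3.57378126e-04  2.19045207e-01]
 [-2.19045489e-01  1.30712251e-03 -9.75713772e-01]
 [ 6.23798388e-05 -9.99999082e-01 -1.35366064e-03]]
```

```bash
cat >> h.py <<'E'
from scipy.spatial.transform import Rotation as R
def togo(g):
    d=sensors.sense();M=R.from_euler('xyz',d['tcp_rot']).as_matrix()
    print('t',round(d['time_s'],2),'tcp gate',gl(d['tool_pos']).round(1),'F',(RG.T@d['force']).round(1),'grip',round(d['grip_width'],1))
    print('tool delta',(M.T@(gw(g)-d['tool_pos'])).round(1),'rotvec deg',np.degrees(R.from_matrix(M.T@np.column_stack([-RG[:,0],[0,0,-1],-RG[:,1]])).as_rotvec()).round(2))
E
python3 -m jog '[[[0,-50,0,0,-3.85,0],[0,-50,0,0,0,0],[0,-50,0,0,0,0],[0,-40,0,0,0,0]]]' 0 20
python3 -c "
from h import *
togo([80,30,190])"
```

```text
time_s: 0.5
tool_pos: [136.0, -607.0, 416.9]
tcp_rot: [-1.59, 0.0, -2.851]
force: [-0.5, -0.6, 0.3]
grip_width: 28.2
t 0.5 tcp gate [-551.2 -456.   181.9] F [-0.6 -0.4  0.3] grip 28.2
tool delta [-632.7    1.1 -484.1] rotvec deg [ 1.07  0.17 -0.01]
```

```bash
python3 -m jog '[[[-38,0,-29,1,0,0],[-38,0,-29,0,0,0],[-38,0,-29,0,0,0],[-38,0,-29,0,0,0],[-38,0,-29,0,0,0],[-38,0,-29,0,0,0],[-38,0,-29,0,0,0],[-38,0,-29,0,0,0],[-38,0,-29,0,0,0],[-38,0,-29,0,0,0],[-38,0,-29,0,0,0],[-38,0,-29,0,0,0]]]'
python3 -c "
from h import *
togo([80,30,190])"
```

```text
time_s: 1.7
tool_pos: [481.9, -133.9, 417.4]
tcp_rot: [-1.561, -0.003, -2.864]
force: [0.9, -1.6, 0.3]
grip_width: -0.0
t 1.7 tcp gate [ -85.2 -100.6  182.4] F [ 0.4 -1.8  0.3] grip -0.0
tool delta [-163.8   -9.4 -132.2] rotvec deg [-0.57 -0.6   0.19]
```

```bash
python3 -m jog '[[[-42,0,-27,-0.5,-0.6,0.2],[-42,0,-27,0,0,0],[-42,0,-27,0,0,0],[-30,0,-20,0,0,0],[-8,0,-20,0,0,0],[0,0,0,0,0,0]]]'
python3 -c "
from h import *
togo([80,30,50])"
```

```text
time_s: 2.3
tool_pos: [606.8, 38.2, 413.2]
tcp_rot: [-1.575, -0.004, -2.847]
force: [-1.0, -0.1, -0.8]
grip_width: -0.5
t 2.3 tcp gate [ 83.5  29.  178.2] F [-1.   0.2 -0.8] grip -0.5
tool delta [  3.1 128.2  -0.5] rotvec deg [0.23 0.41 0.2 ]
```

```bash
python3 -m jog '[[[1,40,0,0.2,0.4,0.2],[1,40,0,0,0,0],[1,30,0,0,0,0],[0,16,0,0,0,0],[0,0,0,0,0,0]]]'
python3 -c "
from h import *
snap('top','top1');snap('side','side1')
togo([80,30,50])
a=cv2.imread('pics/top1.png')[150:260,285:405]; a=cv2.resize(a,None,fx=3.3,fy=4,interpolation=cv2.INTER_CUBIC)
b=cv2.imread('pics/side1.png')[130:230,250:370]; b=cv2.resize(b,(396,440),interpolation=cv2.INTER_CUBIC)
cv2.imwrite('pics/c1.png',np.hstack([a,b]))"
```

```text
time_s: 2.8
tool_pos: [602.9, 34.8, 281.6]
tcp_rot: [-1.57, -0.001, -2.855]
force: [-0.1, -0.7, -0.3]
grip_width: -0.3
t 2.9 tcp gate [80.  26.9 49.4] F [0.8 0.1 1.1] grip -0.5
tool delta [-0.  -0.6 -3.1] rotvec deg [-0.05 -0.09 -0.14]
```

View pics/c1.png

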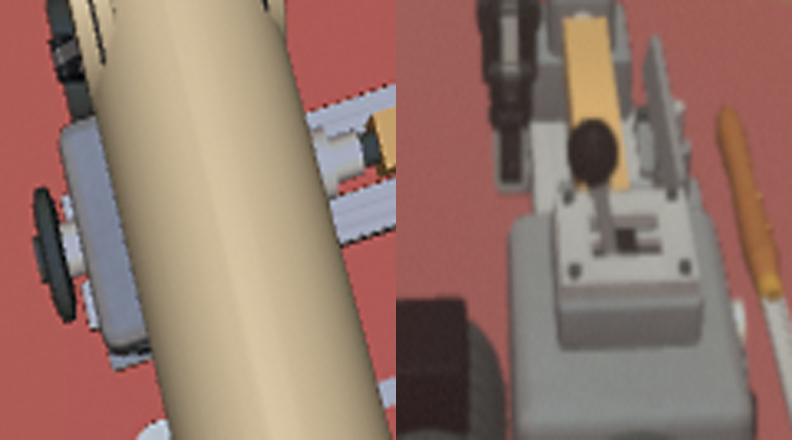

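```bash
python3 -m jog '[[[10,0,-3,0,0,0],[8,0,0,0,0,0],[6,0,0,0,0,0],[6,0,0,0,0,0],[6,0,0,0,0,0],[0,0,0,0,0,0]]]'
cat > look.py <<'E'
import sys
from h import *
t=sys.argv[1];snap('side','side'+t);togo([0,0,50])
b=cv2.imread(f'pics/side{t}.png')[130:230,250:370]; b=cv2.resize(b,None,fx=6,fy=6,interpolation=cv2.INTER_CUBIC)
cv2.imwrite(f'pics/c{t}.png',b)
E
python3 look.py 2
```

```text
time_s: 3.5
tool_pos: [568.8, 28.8, 291.0]
tcp_rot: [-1.567, 0.016, -2.855]
force: [2.4, 0.4, -1.0]
grip_width: 0.1
t 3.55 tcp gate [44.5 30.7 55.9] F [3.3 1.1 0.5] grip -0.1
tool delta [44.6  5.3 30.8] rotvec deg [-0.19 -0.06 -0.87]
```

View pics/c2.png

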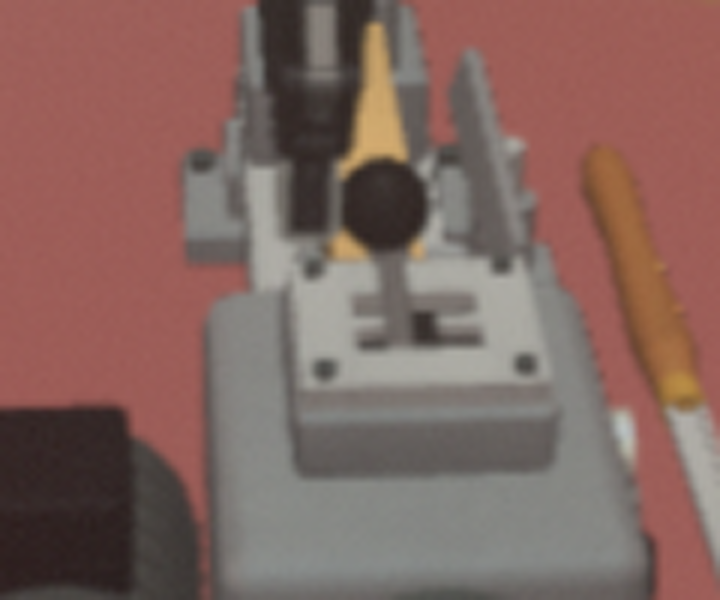

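```bash
cat >> h.py <<'E'
def cf(u,v):
    q,r=fit(None,(250+u/6-.42,130+v/6-.42)); print('shift,lane',q.round(3),'ball gate',gl(lev(*q)).round(1))
E
python3 -c "
from h import *
cf(384,204)"
```

```text
shift,lane [ 0.138 -0.242] ball gate [17.2 29.7 67.2]
```

```bash
python3 -m jog '[[[5,3,0,0,0,-0.8],[5,2,0,0,0,0],[4,0,0,0,0,0],[3,0,0,0,0,0],[0,0,0,0,0,0]]]'
python3 look.py 3
```

```text
time_s: 4.05
tool_pos: [553.0, 24.3, 286.6]
tcp_rot: [-1.568, 0.004, -2.854]
force: [2.1, 1.6, 1.9]
grip_width: -0.2
t 4.1 tcp gate [28.  30.9 51.5] F [3.9 0.5 1.5] grip 0.1
tool delta [28.   1.5 30.9] rotvec deg [-0.19 -0.03 -0.2 ]
```

View pics/c3.png

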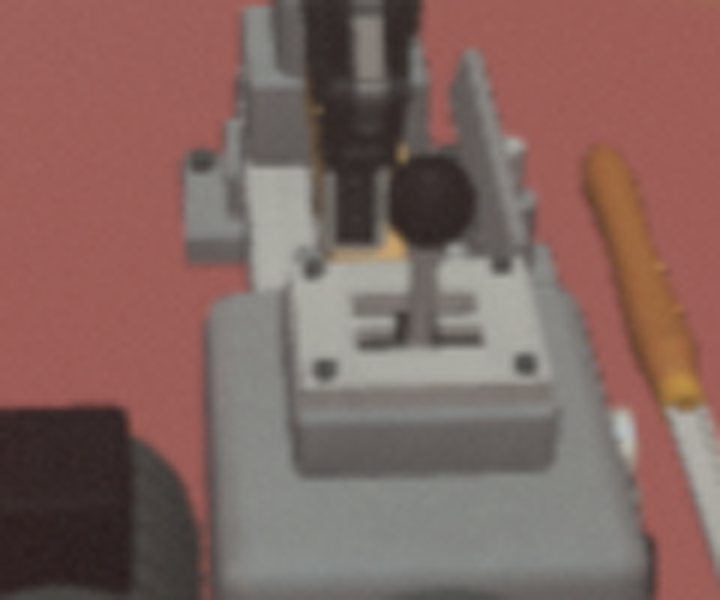

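```bash
python3 -c "
from h import *
cf(432,200);print(proj('side',[gw([8,0,0]),gw([-8,0,0]),gw([0,12,0]),lev(0,-.24)])*6-np.array([250,130])*6)"
```

```text
shift,lane [ 0.001 -0.24 ] ball gate [ 0.1 29.7 68.4]
[[395.50039536 318.01835469]
 [437.57542845 317.00808842]
 [419.49303752 334.37348775]
 [429.86337071 197.50684438]]
```

```bash
python3 -m jog '[[[-14,0,0,0,0,0],[0,-35,0,0,0,0],[0,-30,0,0,0,0],[15,0,-25,0,0,0],[22,0,-25,0,0,0],[5,0,0,0,0,0],[0,0,0,0,0,0]]]'
python3 -c "
from h import *
togo([0,80,52])"
```

```text
time_s: 4.8
tool_pos: [506.2, 62.3, 348.8]
tcp_rot: [-1.569, -0.016, -2.858]
force: [-0.1, -0.0, 0.0]
grip_width: 0.3
t 4.8 tcp gate [ -6.2  80.7 113.8] F [-0.1  0.   0. ] grip 0.3
tool delta [-7.1 61.7  0.6] rotvec deg [-0.11 -0.23  0.89]
```

```bash
python3 -m jog '[[[-5,20,0,0,0,0.9],[-2,20,0,0,0,0],[0,20,0,0,0,0],[0,2,0,0,0,0],[0,0,0,0,0,0]]]'
python3 look.py 4
```

```text
time_s: 5.3
tool_pos: [513.3, 60.3, 283.2]
tcp_rot: [-1.569, -0.005, -2.862]
force: [0.1, 0.5, 0.9]
grip_width: 0.2
t 5.35 tcp gate [ 0.1 76.7 48.2] F [-0.6  0.4 -0.9] grip -0.2
tool delta [-0.5 -1.6 76.7] rotvec deg [-0.11 -0.47  0.29]
```

View pics/c4.png

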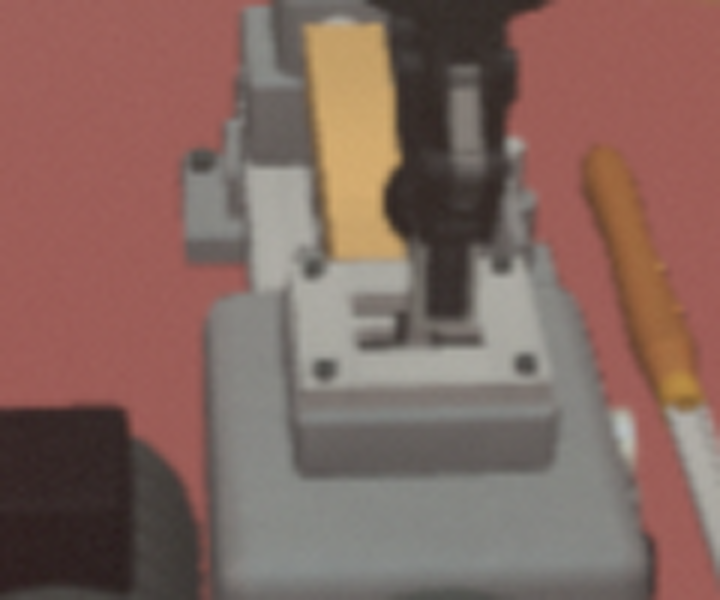

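```bash
python3 -c "
from h import *
print(proj('side',[gw([0.1,76.7,48.2]),gw([11,87,48.2]),gw([-11,87,48.2])])*6-np.array([250,130])*6)"
```

```text
[[440.84321188 315.73624184]
 [411.96662961 332.43564631]
 [476.26227547 330.86566134]]
```

```bash
python3 -m jog '[[[0,0,8,0,-0.4,0],[0,0,8,0,0,0],[0,0,7,0,0,0],[0,0,7,0,0,0],[0,0,7,0,0,0],[0,0,0,0,0,0]]]'
python3 look.py 5
```

```text
time_s: 5.95
tool_pos: [526.2, 24.8, 288.6]
tcp_rot: [-1.572, 0.001, -2.852]
force: [-1.0, 0.0, -0.2]
grip_width: -0.0
t 6.0 tcp gate [ 2.5 39.2 53.5] F [0.1 0.  0. ] grip 0.3
tool delta [ 2.6  3.5 39.2] rotvec deg [ 0.02  0.13 -0.08]
```

View pics/c5.png

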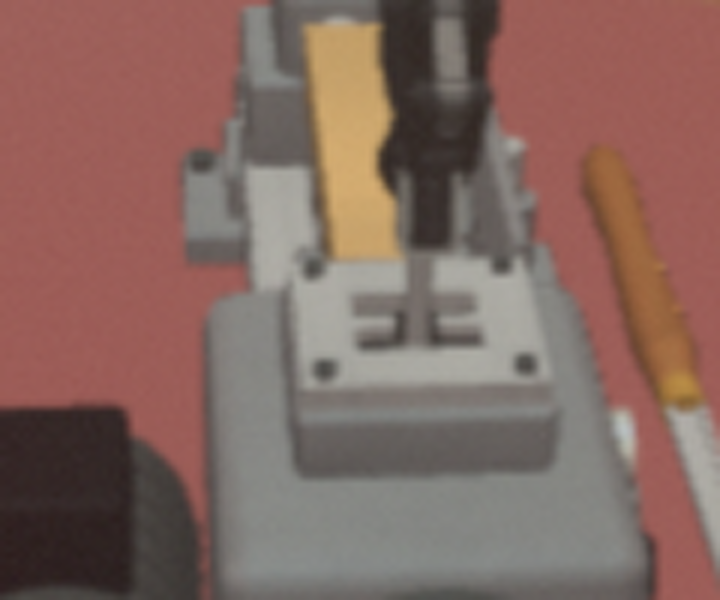

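```bash
python3 -m jog '[[[1,2,6,0,0,0],[1,0,6,0,0,0],[0,0,6,0,0,0],[0,0,0,0,0,0]]]'
python3 look.py 6
```

```text
time_s: 6.4
tool_pos: [530.4, 7.3, 287.6]
tcp_rot: [-1.572, 0.005, -2.849]
force: [1.1, 1.1, 0.5]
grip_width: -0.0
t 6.45 tcp gate [ 1.3 21.2 52.4] F [-0.1 -1.  -0.5] grip 0.2
tool delta [ 1.4  2.4 21.2] rotvec deg [ 0.04  0.24 -0.24]
```

View pics/c6.png

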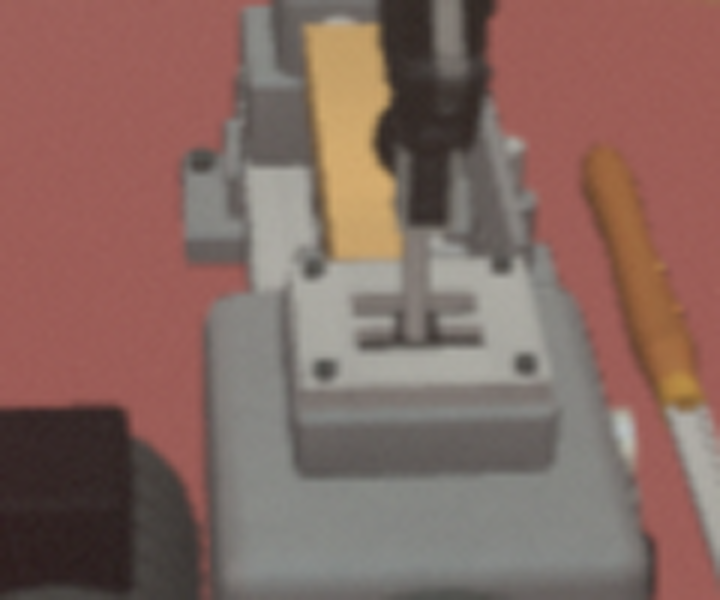

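```bash
python3 -m jog '[[[0,1,6,0,0,0],[0,0,6,0,0,0],[0,0,6,0,0,0],[0,0,5,0,0,0],[0,0,5,0,0,0],[0,0,0,0,0,0]]]'
python3 look.py 7
```

```text
time_s: 7.05
tool_pos: [537.6, -17.6, 284.9]
tcp_rot: [-1.578, 0.002, -2.845]
force: [-2.1, 6.1, 4.9]
grip_width: -0.1
t 7.1 tcp gate [ 1.3 -4.8 50. ] F [-0.1  7.7  2.1] grip 0.1
tool delta [ 1.3  0.  -4.8] rotvec deg [ 0.41  0.51 -0.09]
```

View pics/c7.png

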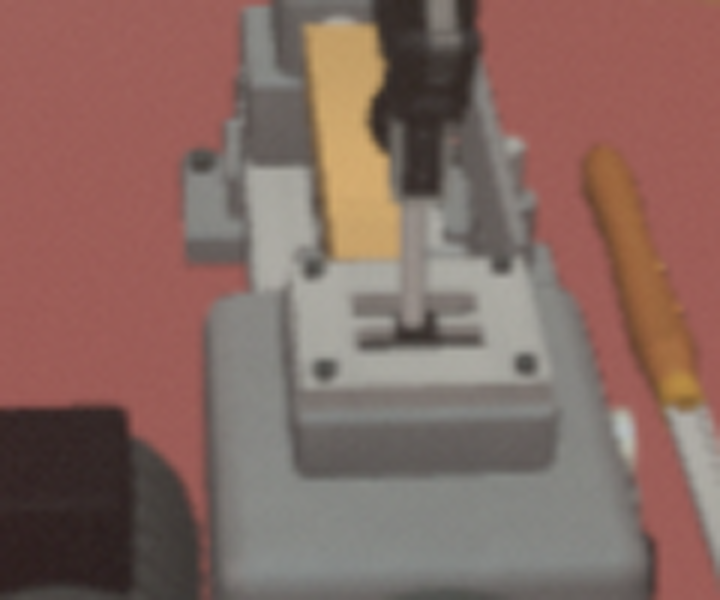

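```bash
python3 -c "
from h import *
print(proj('side',[gw([0,-12,0]),gw([0,-4,0]),lev(0,.235,88),lev(0,.235)])*6-np.array([250,130])*6)"
python3 -m jog '[[[0,0,3,0,-0.4,0],[0,0,2,0,0,0],[0,0,0,0,0,0]]]'
python3 look.py 8
```

```text
[[413.67144531 300.99169181]
 [415.58582079 311.96789037]
 [414.08246263 215.74625143]
 [414.72595885 120.4162342 ]]
time_s: 7.4
tool_pos: [537.8, -17.0, 285.1]
tcp_rot: [-1.586, 0.0, -2.831]
force: [-3.0, 4.1, 4.6]
grip_width: 0.1
t 7.45 tcp gate [ 1.7 -4.3 50.1] F [-2.5  6.7  3. ] grip -0.0
tool delta [ 1.6  0.2 -4.3] rotvec deg [ 0.84  1.3  -0.01]
```

View pics/c8.png

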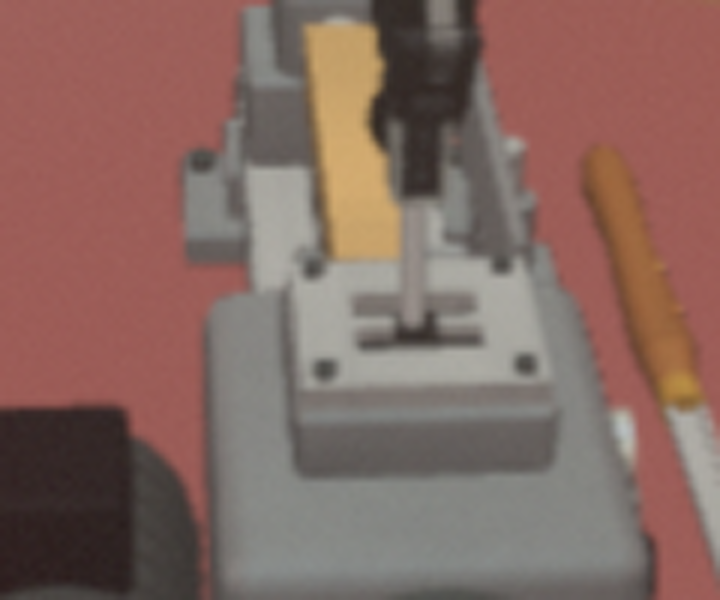

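```bash
python3 -m jog '[[[0,0,-14,0.8,1.2,0],[0,-35,0,0,0,0],[0,-35,0,0,0,0],[15,0,0,0,0,0],[25,0,0,0,0,0],[20,0,10,0,0,0],[0,0,10,0,0,0],[0,0,0,0,0,0]]]'
python3 look.py 9
```

```text
time_s: 8.25
tool_pos: [480.2, -49.3, 356.9]
tcp_rot: [-1.565, -0.004, -2.861]
force: [-0.6, 0.1, 0.3]
grip_width: -0.1
t 8.3 tcp gate [-62.5 -18.1 121.9] F [-0.2 -0.4 -1. ] grip -0.2
tool delta [-62.7  71.6 -18.9] rotvec deg [-0.33 -0.38  0.23]
```

View pics/c9.png

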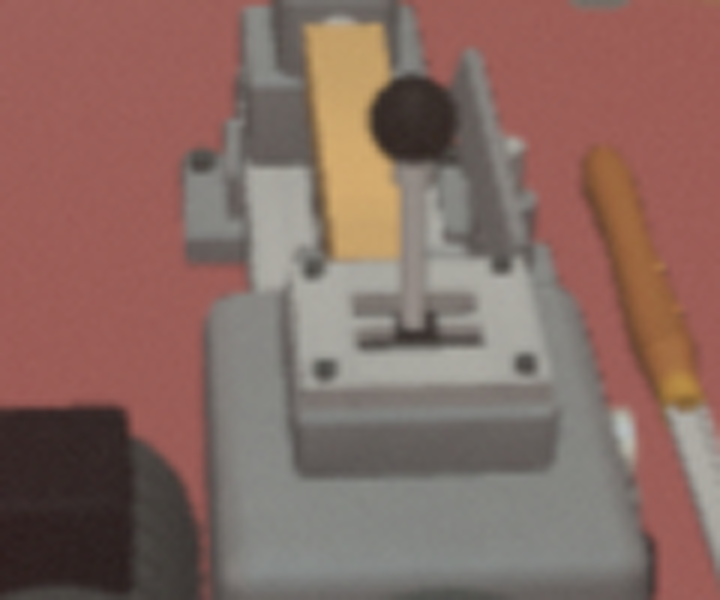

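```bash
python3 -c "
from h import *
cf(414,119)
togo([-62,-30,50])"
```

```text
shift,lane [0.004 0.291] ball gate [  0.6 -35.8  66.8]
t 8.3 tcp gate [-62.5 -18.1 121.9] F [-0.2 -0.4 -1. ] grip -0.2
tool delta [-0.9 72.  11.5] rotvec deg [-0.33 -0.38  0.23]
```

```bash
python3 -m jog '[[[-1,25,7,-0.3,-0.4,0.2],[0,25,7,0,0,0],[0,22,0,0,0,0],[0,0,0,0,0,0]]]'
python3 -c "
from h import *
togo([-20,-32,48])"
```

```text
time_s: 8.7
tool_pos: [487.5, -60.5, 282.5]
tcp_rot: [-1.572, 0.001, -2.85]
force: [-0.5, -0.1, 0.9]
grip_width: 0.0
t 8.7 tcp gate [-58.9 -31.8  47.5] F [-0.5  0.1  0.9] grip 0.0
tool delta [-38.9  -0.5   0.4] rotvec deg [ 0.04  0.19 -0.03]
```

```bash
python3 -m jog '[[[-10,0,0,0,0,0],[-10,0,0,0,0,0],[-8,0,0,0,0,0],[-6,0,0,0,0,0],[-6,0,0,0,0,0],[0,0,0,0,0,0]]]'
python3 look.py 10
```

```text
time_s: 9.3
tool_pos: [531.1, -47.3, 286.0]
tcp_rot: [-1.571, 0.002, -2.849]
force: [-2.2, -1.5, 1.4]
grip_width: 0.2
t 9.35 tcp gate [-13.7 -31.5  51. ] F [-1.7 -0.3  0.4] grip -0.2
tool delta [-13.8   1.  -31.5] rotvec deg [-0.01  0.23 -0.12]
```

View pics/c10.png

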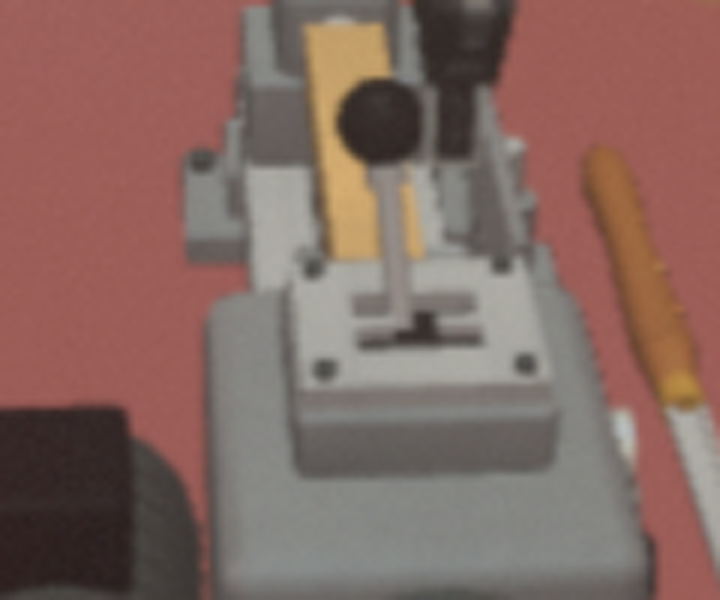

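```bash
python3 -m jog '[[[-6,2,0,0,0,0],[-6,1,0,0,0,0],[-5,0,0,0,0,0],[-4,0,0,0,0,0],[0,0,0,0,0,0]]]'
python3 look.py 11
```

```text
time_s: 9.85
tool_pos: [551.7, -41.1, 282.5]
tcp_rot: [-1.571, 0.0, -2.85]
force: [-1.8, -0.6, 2.1]
grip_width: 0.0
t 9.9 tcp gate [  8.  -31.4  47.6] F [-3.2 -0.7 -0.4] grip 0.1
tool delta [  7.9  -2.4 -31.4] rotvec deg [-0.01  0.2  -0.04]
```

View pics/c11.png

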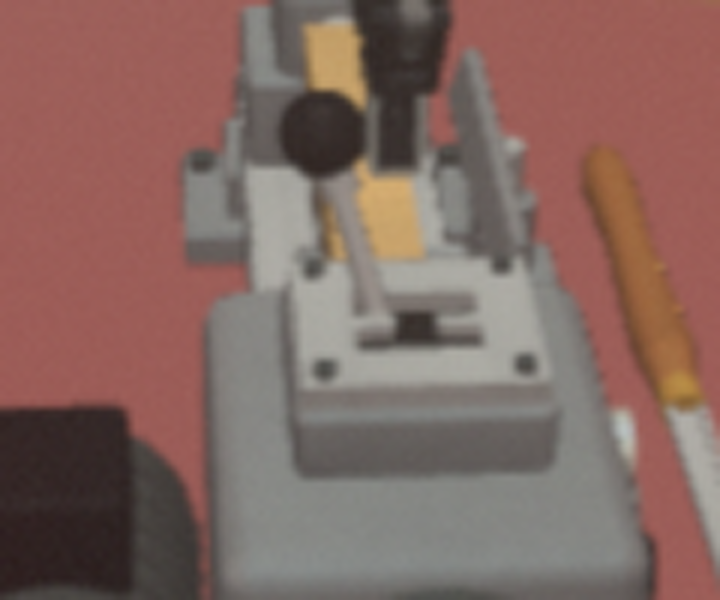

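```bash
python3 -c "
from h import *
cf(323,133)"
python3 -m jog '[[[-2,0,0,0,0,0],[-2,0,0,0,0,0],[-2,0,0,0,0,0]]]'
python3 -m jog '[[[-2,0,0,0,0,0],[-2,0,0,0,0,0]]]'
python3 -c "
from h import *
togo([12.5,-31,47])"
```

```text
shift,lane [0.282 0.301] ball gate [ 34.8 -35.5  61.7]
time_s: 10.2
tool_pos: [556.7, -39.4, 281.9]
tcp_rot: [-1.571, -0.001, -2.85]
force: [-4.0, -0.5, -2.8]
grip_width: 0.2
time_s: 10.4
tool_pos: [559.9, -38.3, 281.2]
tcp_rot: [-1.572, -0.004, -2.85]
force: [-9.0, -1.4, -0.3]
grip_width: 0.1
t 10.4 tcp gate [ 16.7 -31.   46.2] F [-9.1  1.2 -0.3] grip 0.1
tool delta [ 4.3 -0.8 -0. ] rotvec deg [0.06 0.19 0.24]
```

Force is rising, which suggests the end stop. One more small nudge, then look.

```bash
python3 -m jog '[[[-2,0,0,0,0,0],[-2,0,0,0,0,0]]]'
python3 -m jog '[[[10,0,0,0,0,0],[20,0,0,0,0,0],[20,0,0,0,0,0],[0,-40,0,0,0,0],[0,-40,0,0,0,0],[0,0,0,0,0,0]]]'
python3 look.py 12
python3 -c "
from h import *
snap('top','top12')"
```

```text
time_s: 10.6
tool_pos: [561.5, -37.8, 280.7]
tcp_rot: [-1.572, -0.011, -2.851]
force: [-14.3, -2.2, 5.1]
grip_width: -0.0
time_s: 11.2
tool_pos: [513.6, -51.1, 363.7]
tcp_rot: [-1.572, -0.005, -2.849]
force: [1.1, 0.6, -0.9]
grip_width: -0.2
t 11.25 tcp gate [-31.6 -30.1 126.6] F [-1.1  1.2  0.6] grip -0.1
tool delta [-32.3  76.4 -29.8] rotvec deg [0.11 0.26 0.42]
```

View pics/c12.png

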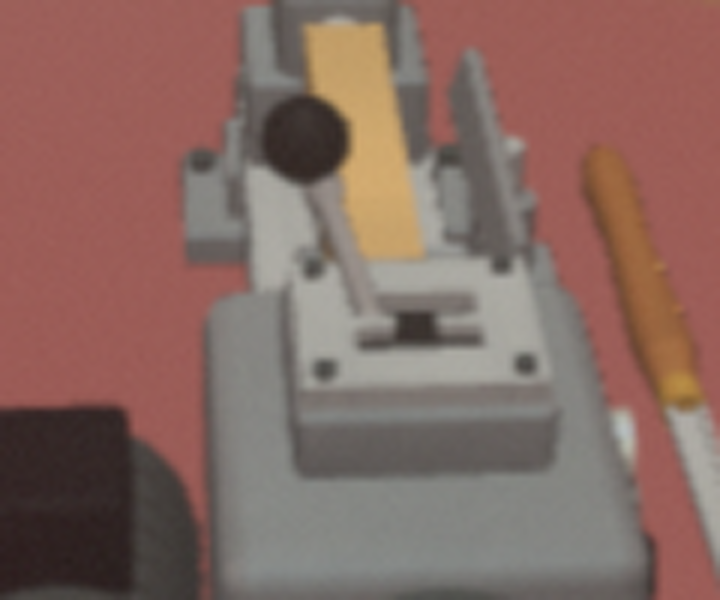

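View pics/side12.png

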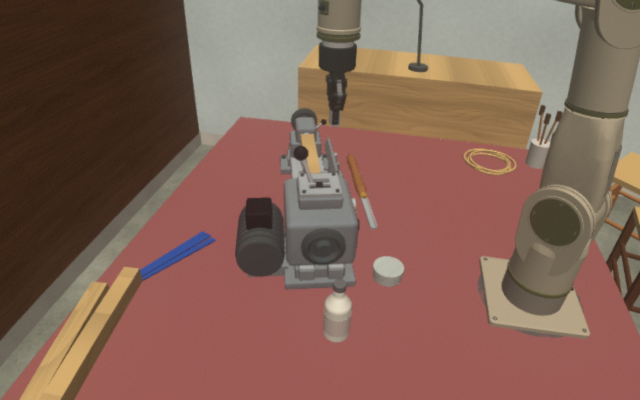

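```bash
python3 -c "
from h import *
cf(306,140)
a=np.load('side0.npz')['p'].astype(int);b=np.load('side12.npz')['p'].astype(int)
d=abs(a-b).sum(2)
for n,(r0,r1,c0,c1) in dict(glue=(275,345,320,356),tin=(255,288,370,408),gouge=(150,230,345,380)).items(): print(n,d[r0:r1,c0:c1].mean().round(2),d[r0:r1,c0:c1].max())
print(sensors.sense()['joint_velocities'].round(3))
ticket.close_job()"
```

```text
shift,lane [0.337 0.281] ball gate [ 41.3 -32.7  60.3]
glue 3.1 13
tin 3.14 14
gouge 3.16 14
[-0.     0.019  0.002  0.044  0.003 -0.006  0.   ]
the job is handed in; nothing more can be done
```

The lever is in low: the far slot of the tailstock-side lane, against its end stop. I handed the job in at about 11 s of the 51 s allowed; no verdict is reported.

I used closed fingers only, in three pushes: back out of gear to neutral, across the crossbar, then away from the robot into low.

**Lever position:** The last side picture put shift at about 0.34 and lane at about 0.28. These read 0.01–0.02 above the mechanical stops (0.33 and 0.26), which is within the calibration error. The force rose to about 14 N against the end stop. That was the highest force reading I took, and the limit is 60 N.

**Sideways push:** I pressed about 7 N against the stop at the end of the crossing, and a further 5 mm command there moved nothing. A look afterwards showed the stem seated in the tailstock-side lane.

**Bottle, tin and gouge:** None of them moved; the before and after side pictures differ only by noise.

**Robot clear:** The gripper ended about 127 mm above the gate plate, touching nothing, with force near zero. The arm was almost still, with joint speeds of at most 0.044 rad/s.

**Not checked:** The last top picture was saved but not used, because earlier the arm had hidden the lever from that camera. The final lever reading therefore rests on the side camera alone.

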